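# Open the child-resistant waste jar and discard the used vial

### The arm

A 7-joint arm with a two-finger parallel gripper is mounted at the origin on a cart in front of the work surface, level with it; the furniture and walls round the work are solid. World frame = base frame: x ahead of the robot, y to its left, z up, the work surface at z = 0. Lengths are in m, angles in rad, forces in N, time in s.
With the tool pointing down it reaches from about 0.425 to 0.875 m from the base axis. Payload 8.4 kg.
Tool frame: the origin (TCP) lies midway between the tips of the shut fingers; the grasp point (between the pads) lies 19 mm behind it; z points along the fingers, y is the direction in which the jaws open and shut (so a half turn about z gives the same grasp; the last joint's range is limited). The gripper opens to 85 mm and grips with 20 to 120 N. Pads are 22 mm wide; open, the fingers measure 114 mm over their backs; the gripper's body (76 mm by 85 mm) begins 54 mm behind the grasp point. The pads swing forward as they close: fully open they stand 13 mm farther back than shut.
Start: joints at [-1.382, 0.333, 0.04, 1.465, -0.013, 1.343, -0.059], TCP at [0.185, 0.623, 0.231] pointing down, gripper open.
Joint ranges: [-2.58, 2.58], [-0.38, 2.09], [-1.3, 1.39], [0.25, 2.4], [-1.5, 4.64], [0.08, 2.09], [-2.65, 2.65]. Speed limits (rad/s): [2.22, 2.22, 2.79, 2.79, 3.14, 3.14, 3.14].

### API

Orientations are given as [roll, pitch, yaw] about the fixed x, y, z axes, in that order (R = Rz(yaw) Ry(pitch) Rx(roll)).
In Python, from cell import r, cams gives the robot as it stands.
- The arm moves only by the tool apply_moves, never from a script. Its argument "plan" is a list of rows, each an object with "translation": the shift along the tool's x, y, z in mm, a list of three; "spin": the turn about the tool's z in degrees; "fingers": the closure in counts, from 0 (fully open) to 255 (shut). In form: [{"translation": [dx, dy, dz], "spin": spin, "fingers": fingers}, ...]. A call has 1 to 12 rows; each row shifts and turns the commanded pose from where the row before left it, along the tool's axes as they then stand; what a row does not reach is not made up. A row lasts 1/10 s, in which the tool goes at most 50 mm and 8.59 degrees, less where a joint would pass 70% of its speed; a pose out of reach is approached as far as the arm can. A call with a gripper value outside its range is refused whole. The fingers move at their own pace and stop on an object; "force" is the grip in N (left out, the last holds). Time passes only in rows, so rows that do not move let the fingers close. It gives the time, the measured TCP pose, the force and the opening at its end, in the units of the state.
- r.get_obs(): the state, without advancing time (a new reading comes with each control period).
- cams.read_camera(name): name is "scene" or "top"; returns a dict with "frame" (480x640x3 uint8, blue, green, red), "fx", "fy", "cx", "cy" (pixels), "world_from_camera" (4x4, takes a point from camera to world coordinates). Camera axes: x right, y down, z forward; pixel columns grow to the right and rows downward; lengths in m; the calibration is good to about 2 mm. A picture is of the moment at which its call begins. There is no depth.
- r.job_done(): hands the job in, once; it reports no verdict.
The state is a dict: "clock": time; "q": joint angles; "qvel": joint speeds; "joint_efforts": joint torques, N m; "eef_pos": TCP position; "tool_rot": TCP orientation; "ft_force": force on the tool from outside, world axes, zero at the start; "wrist_torque": the same for the moment, N m; "finger_gap": opening from 0.0 (shut) to 1.0 (fully open).
Only numpy, scipy, OpenCV 4.12 (cv2) and the standard library are available. Lean on these libraries where they do the work, as an engineer would, in place of code of your own. Each camera call takes 0.05 s, during which the arm holds its last target.

### The job

The empty vial that stands upright on the desk has to go into the amber medicine-waste jar. The jar has a child-resistant cap: press it down against its spring and keep it pressed while you turn it anticlockwise, then lift it off and put it in the kidney dish. Drop the vial into the jar and leave the jar open for the next ones; leave the labelled vial that lies on its side and the carton where they are.

Things in the scene. Friction and masses are not known exactly. Their poses are not given: they have to be found in the camera images.
- jar: amber jar, 68 mm across, 116 tall, clamped in a collar on a steel foot plate (112 x 96 x 6 mm) screwed to the desk: it cannot move. Origin: on the desk under its axis; z up. Mouth rim 122 mm above the desk, opening 35 mm across, neck 40 mm; the shoulder slopes out from 96 mm height to full width at 78 mm. Inner floor at 10 mm. Three lugs on the neck (51 mm across) hold the cap.
- jar_mouth (a point): centre of the jar's mouth, at rim height (122 mm above the desk), z up.
- cap: white ribbed child-resistant cap, 60 mm across, 30 tall, 40 g, raised arrows on top. Origin: centre of its lower edge, 105 mm above the desk while on the jar (top at 135); z up. Its inner tabs sit in notches under the jar's lugs; a spring pushes it up: 8 N at rest, 14 N pressed 4.5 mm, solid stop at 6.5 mm (16 N). Unpressed it neither lifts nor turns; clockwise is blocked.
- cap_mid (a point): centre of the cap, on its axis at half height (15 mm above its lower edge). Held down at least 5 mm, the cap turns anticlockwise seen from above; after 45 to 75 degrees of turn (60 is the middle, a stop comes at about 80) it is free and lifts straight off.
- dish: steel kidney dish, loose, 108 x 209 mm (its y axis is the long one), 33 mm deep, its inner floor about 4 mm above its underside, empty. Origin: centre of its underside. There is room for the cap, flat, near the origin with the fingers on a line along the dish's long axis.
- vial: the used vial: empty clear glass, no label, 16 mm across, 35 mm tall with a crimped collar, standing upright on the desk. Origin: centre of its underside; z along its axis to its top.
- vial_mid (a point): centre of the used vial, on its axis at half height.
- lying_vial: labelled vial still in use, 16 mm across and 37 mm long, lying on its side; to be left alone. Origin: below its middle, on the desk.
- carton: small card carton, 60 x 86 x 34 mm, to be left alone. Origin: centre of its underside.
Mind the look-alikes: they are no part of the job. What is shaped like the cap but purple or yellow is not meant.

How it is judged:
On the way, in this order (a step that is already met when the one before it is completed fails the run):
1. the cap is off the jar ((z of cap_mid in the frame of jar_mouth above 0.025 m or horizontal distance between cap_mid and jar_mouth above 0.06 m)), for 0.1 s.
2. the cap lies in the kidney dish (x of cap_mid in the frame of dish between -0.045 and 0.045 m and y of cap_mid in the frame of dish between -0.08 and 0.08 m and z of cap_mid in the frame of dish below 0.036 m and contact force between cap and the fingers below 0.1 N), for 0.2 s.
At the end, for the whole second after the job is handed in: the used vial lies at rest inside the jar, below its neck; the cap lies at rest in the kidney dish (its centre within 45 mm across and 80 mm along of the dish's centre and less than 36 mm above the dish's underside), the dish stands level (within 0.15 rad) and the jar is open (horizontal distance between vial_mid and jar_mouth below 0.03 m and z of vial_mid in the frame of jar between 0.006 and 0.075 m and linear speed of vial below 0.05 m/s and x of cap_mid in the frame of dish between -0.045 and 0.045 m and y of cap_mid in the frame of dish between -0.08 and 0.08 m and z of cap_mid in the frame of dish below 0.036 m and linear speed of each of cap, dish below 0.03 m/s and angle between dish's own z axis and vertical below 0.15 rad); the robot touches nothing.
It fails at once if the labelled vial is pushed more than 30 mm (distance of lying_vial from where it was at the start of the episode above 0.03 m).
It fails at once if the carton is pushed more than 30 mm (distance of carton from where it was at the start of the episode above 0.03 m).
It fails at once if the kidney dish is tipped up (angle between dish's own z axis and vertical above 0.5 rad).
It also fails if it takes over 54 s, if anything falls off the work surface, if the arm or the gripper's body presses on something with over 40 N, if the wrist force passes 120 N, or if a joint passes its speed limit or range.

## Working session

There is one attempt and no reset: what is moved stays moved. The work goes in short steps, Python scripts to look and compute and a tool call to move; the robot and the scene stay as the last step left them, time stands still between calls to the robot, and variables do not carry over. Pictures are saved under pics/ and viewed, and the job is handed in when it is done.

Besides the shell and the picture viewer there is one more tool, called after ">>>" as a command line: name --argument value ..., lists and objects as JSON in quotes. apply_moves: Moves the arm, as the interface text tells. Its arguments: {"type":"object","properties":{"plan":{"type":"array","items":{"type":"object","properties":{"translation":{"type":"array","items":{"type":"number"}},"spin":{"type":"number"},"fingers":{"type":"number"}}}},"force":{"type":"number"}},"required":["plan"]}

```bash
mkdir -p pics; ls
python3 - <<'E'
from cell import r,cams
import cv2,numpy as np
np.set_printoptions(precision=4,suppress=True)
o=r.get_obs();print(o)
for n in("scene","top"):
    c=cams.read_camera(n);cv2.imwrite(f"pics/{n}0.png",c["frame"]);print(n,c["fx"],c["fy"],c["cx"],c["cy"]);print(c["world_from_camera"])
E
```

```text
pics
{'clock': 0.0, 'q': array([-1.3822,  0.3339,  0.0399,  1.4663, -0.0134,  1.3433, -0.0585]), 'qvel': array([ 0.0001,  0.0008, -0.0001,  0.0011,  0.0007,  0.0004,  0.0007]), 'joint_efforts': array([ -0.0005, -65.8554,   1.365 , -40.556 ,   0.0167,   0.0129,
         0.    ]), 'eef_pos': array([0.1844, 0.6228, 0.2304]), 'tool_rot': array([-3.14  ,  0.0001,  2.8538]), 'ft_force': array([ 0.5169, -0.8883,  0.4674]), 'wrist_torque': array([0.0484, 0.0035, 0.0385]), 'finger_gap': 1.0006789822649704}
scene 579.7438713102974 579.7438713102974 324.06774147436425 240.9224232550156
[[ 0.8615 -0.3821  0.3344  0.1635]
 [-0.5075 -0.6252  0.593  -0.6401]
 [-0.0176 -0.6805 -0.7325  0.9133]
 [ 0.      0.      0.      1.    ]]
top 542.7291673700443 542.7291673700443 310.9274017942842 238.22268450339007
[[ 0.0156 -0.9876  0.1564  0.357 ]
 [-0.9996 -0.0119  0.0245  0.001 ]
 [-0.0223 -0.1567 -0.9874  1.2775]
 [ 0.      0.      0.      1.    ]]
```

View pics/scene0.png

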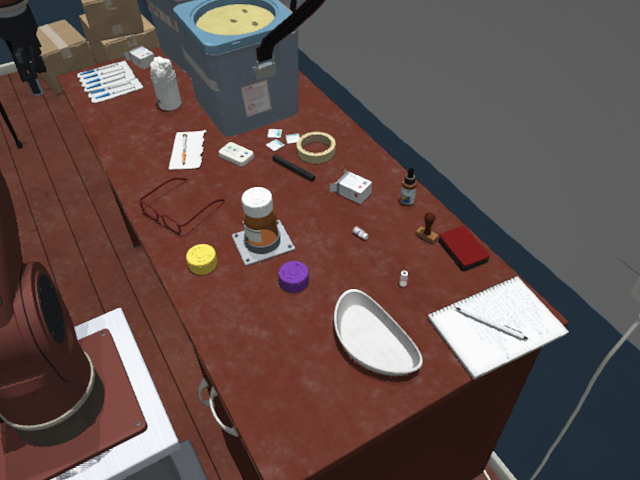

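View pics/top0.png

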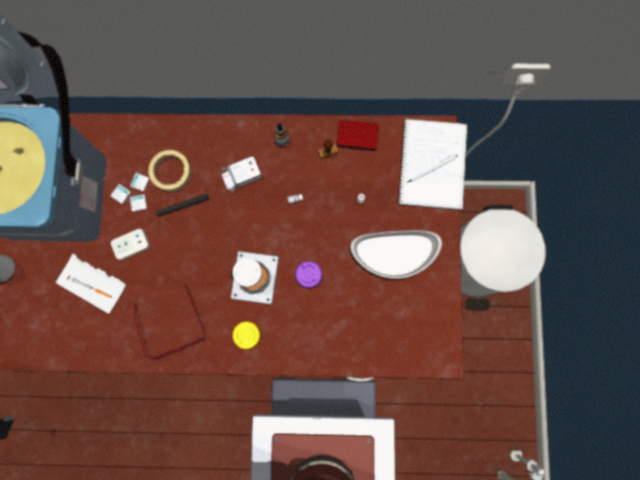

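```bash
cat > h.py <<'E'
import cv2,numpy as np
np.set_printoptions(precision=4,suppress=True)
def proj(c,P):
    M=np.linalg.inv(c["world_from_camera"]);p=M[:3,:3]@np.array(P)+M[:3,3]
    return np.array([c["fx"]*p[0]/p[2]+c["cx"],c["fy"]*p[1]/p[2]+c["cy"]])
def ray(c,uv):
    W=c["world_from_camera"];d=W[:3,:3]@np.array([(uv[0]-c["cx"])/c["fx"],(uv[1]-c["cy"])/c["fy"],1.]);return W[:3,3],d/np.linalg.norm(d)
def onz(c,uv,z):
    o,d=ray(c,uv);return o+d*(z-o[2])/d[2]
def tri(c1,u1,c2,u2):
    A=np.zeros((3,3));b=np.zeros(3)
    for c,u in((c1,u1),(c2,u2)):
        o,d=ray(c,u);Q=np.eye(3)-np.outer(d,d);A+=Q;b+=Q@o
    return np.linalg.solve(A,b)
def crop(im,x0,y0,x1,y1,k,name):
    cv2.imwrite("pics/"+name,cv2.resize(im[y0:y1,x0:x1],None,fx=k,fy=k,interpolation=cv2.INTER_CUBIC))
E
python3 - <<'E'
import cv2,numpy as np
from h import *
s=cv2.imread("pics/scene0.png");t=cv2.imread("pics/top0.png")
a=cv2.resize(s[180:270,220:320],(400,360),interpolation=2);b=cv2.resize(s[220:300,340:440],(400,320),interpolation=2)
b=cv2.copyMakeBorder(b,0,40,0,0,0)
c=cv2.resize(t[240:310,220:290],(240,240),interpolation=2);d=cv2.resize(t[170:240,330:400],(240,240),interpolation=2);e=cv2.resize(t[170:240,260:330],(240,240),interpolation=2)
bot=cv2.copyMakeBorder(np.hstack([c,d,e]),0,0,0,80,0)
cv2.imwrite("pics/crops0.png",np.vstack([np.hstack([a,b]),bot]))
E
```

```text
(no output)
```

View pics/crops0.png

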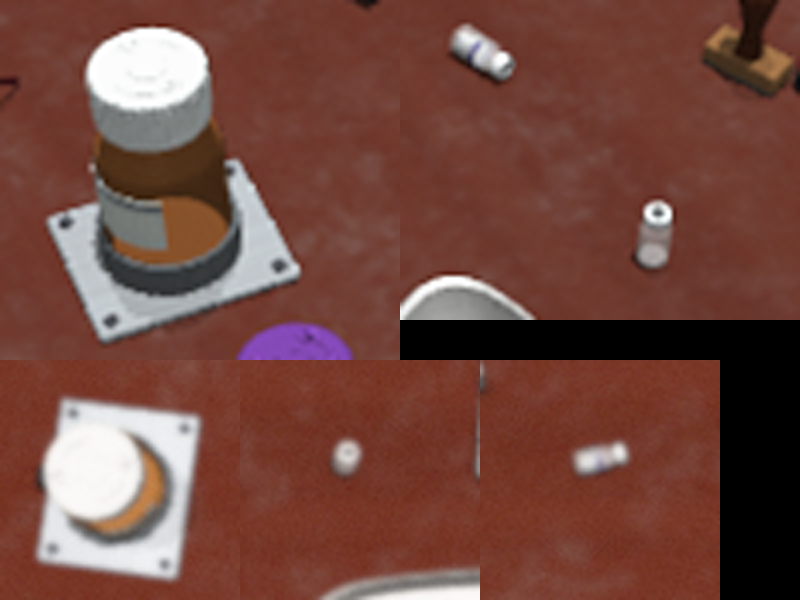

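The white cap is on the jar at scene (257,197), top (247,273). The purple one at (293,276) and the yellow one at (201,259) are look-alikes. The used vial is the clear, unlabelled one standing at scene (404,278), top (361,198). The one at scene (360,233) lies on its side with a label, so it stays.

Run:
```python
from cell import r,cams
from h import *
import cv2
S=cams.read_camera("scene");T=cams.read_camera("top")
def blobs(im,roi,lo=150,sat=60):
    x0,y0,x1,y1=roi;h=cv2.cvtColor(im[y0:y1,x0:x1],cv2.COLOR_BGR2HSV)
    m=((h[...,2]>lo)&(h[...,1]<sat)).astype(np.uint8)
    n,l,st,ce=cv2.connectedComponentsWithStats(m)
    i=1+np.argmax(st[1:,4]);return (l==i).astype(np.uint8),np.array([x0,y0]),st[i],ce[i]+[x0,y0]
# top cap
m,o,st,ce=blobs(T["frame"],(225,245,285,305),225,25);cs=max(cv2.findContours(m,0,1)[0],key=cv2.contourArea)
(c,rad)=cv2.minEnclosingCircle(cs);ct=np.array(c)+o;print("cap top",ce,ct,rad,onz(T,ct,.135),onz(T,ce,.135))
m,o,st,ce=blobs(S["frame"],(235,180,285,222),225,30);print("scene captop",ce,st)
print(onz(S,ce,.135),onz(S,(257,196.8),.135))
for p in [(257,196.8)]: print("tri",tri(S,p,T,ct))
# vial
m,o,st,cv=blobs(T["frame"],(350,185,375,210),140,110);print("vial top",cv,st)
m,o,st,cs_=blobs(S["frame"],(395,265,415,292),120,110);print("vial scene",cs_,st+[395,265,0,0,0][0])
print(tri(S,cs_,T,cv),onz(T,cv,.02),onz(S,(404.3,273.2),.035),onz(S,cs_,.0175))
# dish
m,o,st,ce=blobs(T["frame"],(340,220,450,290),120,40);k=max(cv2.findContours(m,0,1)[0],key=cv2.contourArea).reshape(-1,2)+o
P=np.array([onz(T,p,.033)[:2] for p in k]);rc=cv2.minAreaRect((P*1000).astype(np.float32));print("dish",rc,cv2.boxPoints(rc))
# plate
m,o,st,ce=blobs(T["frame"],(225,245,285,310),120,60);k=max(cv2.findContours(m,0,1)[0],key=cv2.contourArea).reshape(-1,2)+o
P=np.array([onz(T,p,.006)[:2] for p in k]);rc=cv2.minAreaRect((P*1000).astype(np.float32));print("plate",rc)
# fingers check
print(proj(S,(.1844,.6228,.2304)),proj(T,(.1844,.6228,.2304)))
```

```text
cap top [250.9799 274.2533] [254.731  277.1906] 25.92961311340332 [0.4532 0.1468 0.135 ] [0.4593 0.155  0.135 ]
scene captop [256.2149 196.7105] [  7   7  29  20 456]
[0.4648 0.1628 0.135 ] [0.466  0.1618 0.135 ]
tri [0.4551 0.1432 0.154 ]
vial top [361.0189 197.0189] [ 8  8  7  9 53]
vial scene [403.5463 277.6667] [400 400 403 412 503]
[ 0.6559 -0.0847  0.0198] [ 0.6565 -0.085   0.02  ] [ 0.6548 -0.0856  0.035 ] [ 0.6566 -0.0831  0.0175]
dish ((517.9765014648438, -165.87876892089844), (107.67046356201172, 208.26885986328125), 3.3219945430755615) [[ 458.1974  -65.0389]
 [ 470.266  -272.9578]
 [ 577.7556 -266.7186]
 [ 565.687   -58.7997]]
plate ((464.8028259277344, 166.8760528564453), (104.3476791381836, 114.72620391845703), 83.16053009033203)
[42.0957 87.3257] [ -8.1269 411.9398]
```

```bash
cat >> h.py <<'E'
def plan(o,target,spin=0):
    """shift in tool mm (at current yaw) to world target"""
    y=o["tool_rot"][2];d=(np.array(target)-o["eef_pos"])*1000
    return np.array([d[0]*np.cos(y)+d[1]*np.sin(y),d[0]*np.sin(y)-d[1]*np.cos(y),-d[2]])
E
python3 - <<'E'
from cell import r,cams
from h import *
T={"fx":542.729,"fy":542.729,"cx":310.927,"cy":238.223}
T=cams.read_camera("top");S=cams.read_camera("scene")
g=T["frame"].min(2)
for th in(232,240,246,250):
    m=np.zeros_like(g);m[245:305,225:285]=(g[245:305,225:285]>th)
    n,l,st,ce=cv2.connectedComponentsWithStats(m);i=1+np.argmax(st[1:,4]);print(th,st[i],ce[i],onz(T,ce[i],.135))
q=np.array([226,243])
for i,p in enumerate([(246.8,272.7)]): print(onz(T,p,.135))
# plate screws from crop: 4 corners in top crop (scale 240/70)
cr=np.array([(73,413),(185,428),(52,548),(165,565)],float)-[0,360];cr=cr*70/240+[220,240]
W=np.array([onz(T,p,.006) for p in cr]);print(W.mean(0))
cr=np.array([(65,222),(229,171),(279,266),(111,320)])/4+[220,180]
W=np.array([onz(S,p,.006) for p in cr]);print(W.mean(0))
o=r.get_obs();print(o["eef_pos"],o["tool_rot"],plan(o,(.465,.164,.2)))
E
```

```text
232 [234 255  26  30 563] [246.6252 270.6998] [0.4667 0.1645 0.135 ]
240 [235 259  25  26 467] [246.5696 271.4582] [0.4651 0.1645 0.135 ]
246 [237 260  19  24 180] [246.3778 271.6889] [0.4646 0.1649 0.135 ]Traceback (most recent call last):
  File "<stdin>", line 8, in <module>
    return _wrapfunc(a, 'argmax', axis=axis, out=out, **kwds)
    return bound(*args, **kwds)
ValueError: attempt to get argmax of an empty sequence
```

>>> apply_moves --plan '[{"translation": [-30, -27, 0], "spin": 0, "fingers": 0}, {"translation": [-30, -27, 0], "spin": 0, "fingers": 0}, {"translation": [-30, -27, 0], "spin": 0, "fingers": 0}, {"translation": [-30, -27, 0], "spin": 0, "fingers": 0}, {"translation": [-30, -27, 0], "spin": 0, "fingers": 0}, {"translation": [-30, -27, 0], "spin": 0, "fingers": 0}, {"translation": [-30, -27, 0], "spin": 0, "fingers": 0}, {"translation": [-30, -27, 0], "spin": 0, "fingers": 0}, {"translation": [-30, -27, 0], "spin": 0, "fingers": 0}, {"translation": [-30, -27, 0], "spin": 0, "fingers": 0}, {"translation": [-30, -27, 0], "spin": 0, "fingers": 0}, {"translation": [-30, -27, 0], "spin": 0, "fingers": 0}]'

```text
clock: 1.5
eef_pos: [0.4383, 0.2088, 0.2316]
tool_rot: [3.141, 0.0, 2.854]
ft_force: [0.8, 0.8, -0.1]
finger_gap: 1.002
```

>>> apply_moves --plan '[{"translation": [0, 0, 0], "spin": 8.5, "fingers": 0}, {"translation": [0, 0, 0], "spin": 8.5, "fingers": 0}, {"translation": [0, 0, 0], "spin": 8.5, "fingers": 0}, {"translation": [0, 0, 0], "spin": 8.5, "fingers": 0}, {"translation": [0, 0, 0], "spin": 8.5, "fingers": 0}, {"translation": [0, 0, 0], "spin": 8.5, "fingers": 0}, {"translation": [0, 0, 0], "spin": 0, "fingers": 0}]'

```text
clock: 2.2
eef_pos: [0.4377, 0.2103, 0.2314]
tool_rot: [3.142, -0.0, 1.961]
ft_force: [-0.2, 1.1, 1.3]
finger_gap: 1.001
```

Run:
```python
from cell import r,cams
from h import *
T=cams.read_camera("top");S=cams.read_camera("scene")
cr=np.array([(73,413),(185,428),(52,548),(165,565)],float)-[0,360];cr=cr*70/240+[220,240]
print(np.mean([onz(T,p,.006) for p in cr],0))
cr=np.array([(65,222),(229,171),(279,266),(111,320)])/4+[220,180]
print(np.mean([onz(S,p,.006) for p in cr],0))
o=r.get_obs();print(o["clock"],o["q"],o["eef_pos"],o["tool_rot"],o["ft_force"],plan(o,(.465,.164,.16)))
crop(S["frame"],170,80,370,280,3,"s1.png")
```

```text
[0.4636 0.1635 0.006 ]
[0.4658 0.1629 0.006 ]
2.3 [-0.9125 -0.0174  0.3716  1.8679  0.0065  1.2898 -0.1454] [0.4377 0.2103 0.2314] [ 3.1415 -0.      1.9681] [ 0.9001 -0.5934 -0.3547] [-53.2997   7.2375  71.3612]
```

View pics/s1.png

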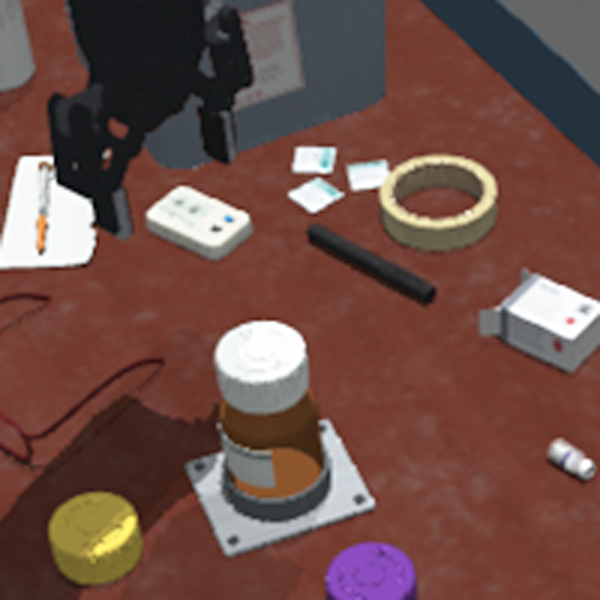

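The open gripper is upright behind the jar and everything is still in place. The jar axis comes out at about (0.465, 0.1635), and several estimates agree.

>>> apply_moves --plan '[{"translation": [-26.5, 3.5, 0], "spin": 0, "fingers": 0}, {"translation": [-27, 3.5, 0], "spin": 0, "fingers": 0}, {"translation": [0, 0, 25], "spin": 0, "fingers": 0}, {"translation": [0, 0, 20], "spin": 0, "fingers": 0}, {"translation": [0, 0, 0], "spin": 0, "fingers": 0}, {"translation": [0, 0, 0], "spin": 0, "fingers": 0}]'

```text
clock: 2.9
eef_pos: [0.4646, 0.1637, 0.1867]
tool_rot: [-3.141, 0.0, 1.966]
ft_force: [0.1, -0.4, 0.9]
finger_gap: 0.997
```

Run:
```python
from cell import r,cams
from h import *
T=cams.read_camera("top");S=cams.read_camera("scene")
o=r.get_obs();print(o["clock"],o["q"],o["eef_pos"],o["tool_rot"],o["ft_force"],plan(o,(.465,.1635,.098)))
a=cv2.resize(S["frame"][120:270,180:330],(400,400),interpolation=2);b=cv2.resize(T["frame"][200:320,190:310],(400,400),interpolation=2)
cv2.imwrite("pics/s2.png",np.hstack([a,b]))
```

```text
3.0 [-0.8518  0.0312  0.4351  1.9163 -0.0142  1.1957 -0.0173] [0.4652 0.164  0.1875] [ 3.1402 -0.0001  1.9652] [-0.1166  0.118   0.3525] [-0.3953 -0.3724 89.4637]
```

View pics/s2.png

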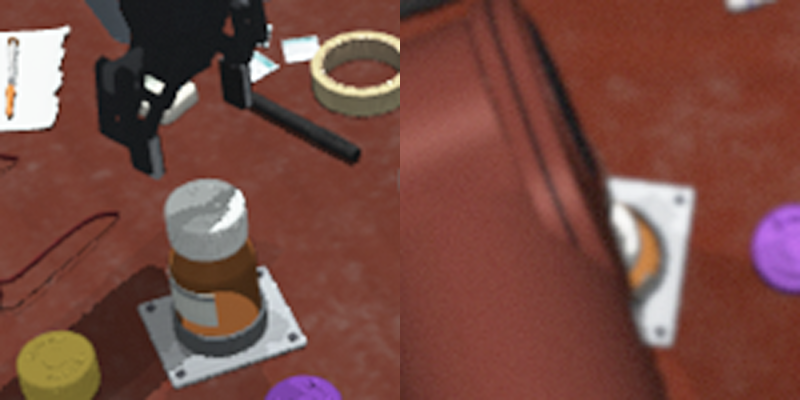

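The fingers straddle the cap axis, so I'm descending and then closing.

>>> apply_moves --plan '[{"translation": [0, 0, 25], "spin": 0, "fingers": 0}, {"translation": [0, 0, 25], "spin": 0, "fingers": 0}, {"translation": [0, 0, 25], "spin": 0, "fingers": 0}, {"translation": [0, 0, 15], "spin": 0, "fingers": 0}, {"translation": [0, 0, 0], "spin": 0, "fingers": 0}]'

```text
clock: 3.5
eef_pos: [0.464, 0.1635, 0.0954]
tool_rot: [-3.14, 0.0, 1.965]
ft_force: [-0.1, 0.3, 1.3]
finger_gap: 0.999
```

>>> apply_moves --plan '[{"translation": [0, 0, 0], "spin": 0, "fingers": 70}, {"translation": [0, 0, 0], "spin": 0, "fingers": 120}, {"translation": [0, 0, 0], "spin": 0, "fingers": 120}, {"translation": [0, 0, 0], "spin": 0, "fingers": 120}, {"translation": [0, 0, 0], "spin": 0, "fingers": 120}]' --force 70

```text
clock: 4.0
eef_pos: [0.4657, 0.1642, 0.0983]
tool_rot: [3.139, -0.001, 1.964]
ft_force: [-2.8, -0.3, 8.6]
finger_gap: 0.689
```

Run:
```python
from cell import r,cams
from h import *
S=cams.read_camera("scene")
o=r.get_obs();print(o["clock"],o["q"],o["eef_pos"],o["tool_rot"],o["ft_force"],o["wrist_torque"],o["finger_gap"])
crop(S["frame"],200,120,320,270,4,"s3.png")
```

```text
4.05 [-0.8355  0.1335  0.4386  2.0168 -0.068   1.0021  0.0293] [0.4657 0.1642 0.0983] [ 3.1389 -0.0007  1.9639] [-1.9615 -0.3048  8.0369] [-0.2138  0.3624  0.0249] 0.6911439533660464
```

View pics/s3.png

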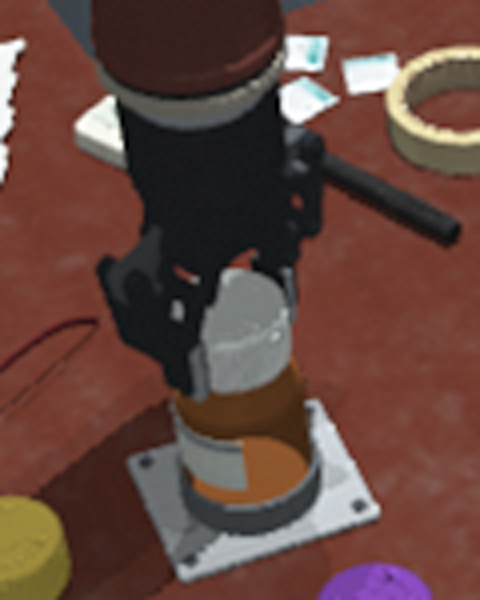

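The cap sits between the pads at a gap of 0.69, about 59 mm. Next I press it down.

>>> apply_moves --plan '[{"translation": [0, 0, 2], "spin": 0, "fingers": 130}, {"translation": [0, 0, 2], "spin": 0, "fingers": 130}, {"translation": [0, 0, 2], "spin": 0, "fingers": 130}, {"translation": [0, 0, 1], "spin": 0, "fingers": 130}, {"translation": [0, 0, 0], "spin": 0, "fingers": 130}]' --force 90

```text
clock: 4.55
eef_pos: [0.4658, 0.1642, 0.0919]
tool_rot: [3.139, -0.001, 1.964]
ft_force: [-5.4, -2.2, 16.4]
finger_gap: 0.686
```

>>> apply_moves --plan '[{"translation": [0, 0, 1], "spin": -6, "fingers": 130}, {"translation": [0, 0, 0], "spin": -6, "fingers": 130}, {"translation": [0, 0, 0], "spin": -6, "fingers": 130}, {"translation": [0, 0, 0], "spin": -6, "fingers": 130}, {"translation": [0, 0, 0], "spin": -6, "fingers": 130}, {"translation": [0, 0, 0], "spin": 0, "fingers": 130}]'

```text
clock: 5.15
eef_pos: [0.4677, 0.1651, 0.0919]
tool_rot: [3.135, 0.003, 2.491]
ft_force: [-0.4, -0.0, 17.7]
finger_gap: 0.686
```

Run:
```python
from cell import r,cams
from h import *
S=cams.read_camera("scene")
o=r.get_obs();print(o["clock"],o["q"],o["eef_pos"],o["tool_rot"],o["ft_force"],o["wrist_torque"],o["finger_gap"])
crop(S["frame"],200,120,320,270,4,"s4.png")
```

```text
5.2 [-0.7891  0.1423  0.3898  2.0196 -0.0661  0.9841  0.5511] [0.4677 0.1651 0.0919] [3.1348 0.0026 2.4885] [-0.4367  0.8402 18.0847] [-0.0659  0.1024  0.1538] 0.6814174898381429
```

View pics/s4.png

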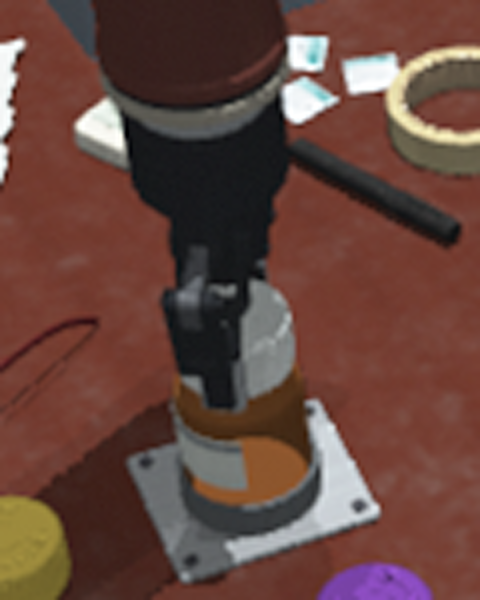

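It has turned 30° at the full 6+ mm depth with little torque, so I continue.

>>> apply_moves --plan '[{"translation": [0, 0, 0], "spin": -6, "fingers": 130}, {"translation": [0, 0, 0], "spin": -6, "fingers": 130}, {"translation": [0, 0, 0], "spin": -6, "fingers": 130}, {"translation": [0, 0, 0], "spin": -6, "fingers": 130}, {"translation": [0, 0, 0], "spin": -6, "fingers": 130}, {"translation": [0, 0, 0], "spin": -1.5, "fingers": 130}, {"translation": [0, 0, 0], "spin": 0, "fingers": 130}]'

```text
clock: 5.9
eef_pos: [0.4677, 0.1652, 0.0919]
tool_rot: [3.137, 0.006, 3.038]
ft_force: [0.3, 1.0, 17.0]
finger_gap: 0.687
```

Total turn is 61.5°. Now a gentle lift.

>>> apply_moves --plan '[{"translation": [0, 0, -5], "spin": 0, "fingers": 130}, {"translation": [0, 0, -5], "spin": 0, "fingers": 130}, {"translation": [0, 0, -5], "spin": 0, "fingers": 130}, {"translation": [0, 0, 0], "spin": 0, "fingers": 130}]'

```text
clock: 6.3
eef_pos: [0.4656, 0.1643, 0.1046]
tool_rot: [3.14, 0.002, 3.037]
ft_force: [2.9, 2.5, 0.9]
finger_gap: 0.683
```

>>> apply_moves --plan '[{"translation": [0, 0, -15], "spin": 0, "fingers": 130}, {"translation": [0, 0, -25], "spin": 0, "fingers": 130}, {"translation": [0, 0, -25], "spin": 0, "fingers": 130}, {"translation": [0, 0, 0], "spin": 0, "fingers": 130}]'

```text
clock: 6.7
eef_pos: [0.466, 0.164, 0.1711]
tool_rot: [3.139, 0.003, 3.037]
ft_force: [0.1, 0.5, -0.2]
finger_gap: 0.683
```

Run:
```python
from cell import r,cams
from h import *
S=cams.read_camera("scene")
o=r.get_obs();print(o["clock"],o["q"],o["eef_pos"],o["tool_rot"],o["ft_force"],o["finger_gap"])
print(plan(o,(.518,-.166,.165)))
crop(S["frame"],180,90,340,270,3.3,"s5.png")
```

```text
6.75 [-0.758   0.0498  0.342   1.9359 -0.0185  1.1569  1.0572] [0.4652 0.1638 0.1694] [3.1404 0.0015 3.037 ] [-0.5403 -0.5507 -0.5296] 0.6840045667163495
[ -86.9607 -322.449     4.3899]
```

View pics/s5.png

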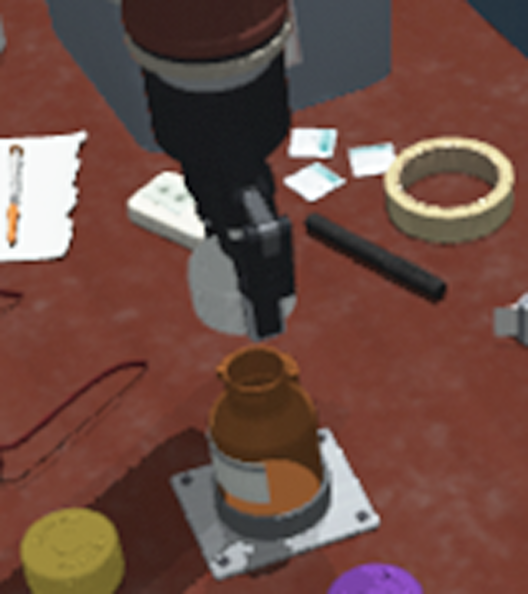

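The cap is off and held level, and the jar is open. On to the dish.

>>> apply_moves --plan '[{"translation": [-9.5, -36, 0], "spin": 0, "fingers": 130}, {"translation": [-9.5, -36, 0], "spin": 0, "fingers": 130}, {"translation": [-9.5, -36, 0], "spin": 0, "fingers": 130}, {"translation": [-9.5, -36, 0], "spin": 0, "fingers": 130}, {"translation": [-9.5, -36, 0], "spin": 0, "fingers": 130}, {"translation": [-9.5, -36, 0], "spin": 0, "fingers": 130}, {"translation": [-9.5, -36, 0], "spin": 0, "fingers": 130}, {"translation": [-9.5, -36, 0], "spin": 0, "fingers": 130}, {"translation": [-9.5, -34, 0], "spin": 0, "fingers": 130}, {"translation": [0, 0, 0], "spin": -5, "fingers": 130}, {"translation": [0, 0, 0], "spin": -4, "fingers": 130}, {"translation": [0, 0, 0], "spin": 0, "fingers": 130}]'

```text
clock: 7.95
eef_pos: [0.5151, -0.1657, 0.167]
tool_rot: [3.142, -0.002, -3.089]
ft_force: [-0.5, 0.5, 0.2]
finger_gap: 0.682
```

Run:
```python
from cell import r,cams
from h import *
S=cams.read_camera("scene")
o=r.get_obs();print(o["clock"],o["q"],o["eef_pos"],o["tool_rot"],o["ft_force"],o["finger_gap"])
print(plan(o,(.518,-.166,.165)))
crop(S["frame"],270,160,470,400,2.5,"s6.png")
```

```text
8.0 [-0.3425  0.1733  0.6389  1.8399 -0.1115  1.1663  1.955 ] [ 0.5153 -0.1655  0.1672] [ 3.1415 -0.002  -3.0907] [-0.699   0.0582  0.0404] 0.68240140002505
[-2.6526 -0.6414  2.2379]
```

View pics/s6.png

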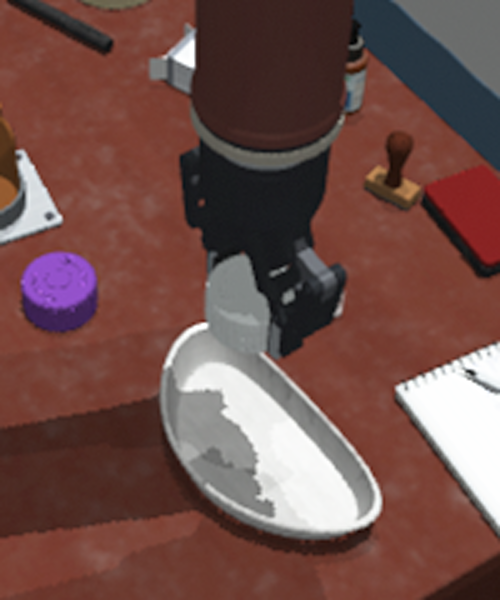

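>>> apply_moves --plan '[{"translation": [-2.5, -0.5, 20], "spin": 0, "fingers": 130}, {"translation": [0, 0, 30], "spin": 0, "fingers": 130}, {"translation": [0, 0, 30], "spin": 0, "fingers": 130}, {"translation": [0, 0, 30], "spin": 0, "fingers": 130}, {"translation": [0, 0, 25], "spin": 0, "fingers": 130}, {"translation": [0, 0, 15], "spin": 0, "fingers": 130}, {"translation": [0, 0, 6], "spin": 0, "fingers": 130}, {"translation": [0, 0, 0], "spin": 0, "fingers": 130}]'

```text
clock: 8.8
eef_pos: [0.5184, -0.1659, 0.012]
tool_rot: [-3.142, -0.001, -3.09]
ft_force: [-0.2, -0.9, 0.1]
finger_gap: 0.683
```

Run:
```python
from cell import r,cams
from h import *
S=cams.read_camera("scene")
o=r.get_obs();print(o["clock"],o["eef_pos"],o["tool_rot"],o["ft_force"],o["finger_gap"])
crop(S["frame"],300,230,460,400,3.5,"s7.png")
```

```text
8.85 [ 0.5189 -0.166   0.0128] [-3.1414  0.0004 -3.0896] [ 0.0409  0.4005 -1.5938] 0.6873194457940087
```

View pics/s7.png

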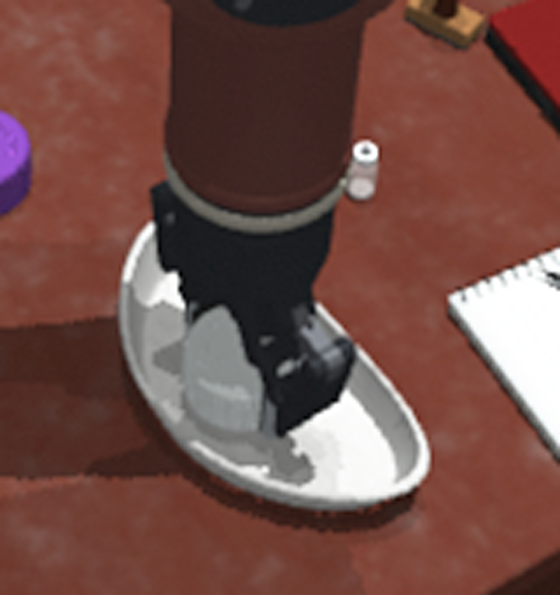

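The cap is inside the dish outline, about 10 mm above the floor. I lower it slowly until it touches.

>>> apply_moves --plan '[{"translation": [0, 0, 4], "spin": 0, "fingers": 130}, {"translation": [0, 0, 3], "spin": 0, "fingers": 130}, {"translation": [0, 0, 2], "spin": 0, "fingers": 130}, {"translation": [0, 0, 0], "spin": 0, "fingers": 130}]'

```text
clock: 9.25
eef_pos: [0.5185, -0.1659, 0.0033]
tool_rot: [3.142, -0.0, -3.089]
ft_force: [0.4, 0.1, -0.3]
finger_gap: 0.686
```

>>> apply_moves --plan '[{"translation": [0, 0, 2], "spin": 0, "fingers": 130}, {"translation": [0, 0, 1], "spin": 0, "fingers": 130}, {"translation": [0, 0, 0], "spin": 0, "fingers": 130}]'

```text
clock: 9.55
eef_pos: [0.5185, -0.1659, 0.0002]
tool_rot: [-3.142, -0.0, -3.089]
ft_force: [0.0, 0.5, -0.6]
finger_gap: 0.686
```

>>> apply_moves --plan '[{"translation": [0, 0, 1.5], "spin": 0, "fingers": 130}, {"translation": [0, 0, 0], "spin": 0, "fingers": 65}, {"translation": [0, 0, 0], "spin": 0, "fingers": 40}, {"translation": [0, 0, 0], "spin": 0, "fingers": 20}, {"translation": [0, 0, 0], "spin": 0, "fingers": 20}, {"translation": [0, 0, 0], "spin": 0, "fingers": 20}]'

```text
clock: 10.15
eef_pos: [0.5187, -0.1659, -0.0011]
tool_rot: [-3.142, 0.0, -3.089]
ft_force: [-0.5, 1.1, -0.9]
finger_gap: 0.923
```

Run:
```python
from cell import r,cams
from h import *
S=cams.read_camera("scene")
o=r.get_obs();print(o["clock"],o["eef_pos"],o["tool_rot"],o["ft_force"],o["finger_gap"])
crop(S["frame"],300,230,460,400,3.5,"s8.png")
```

```text
10.2 [ 0.5186 -0.1659 -0.0011] [-3.1416  0.     -3.0891] [0.2867 1.0791 0.2999] 0.9212268881725296
```

View pics/s8.png

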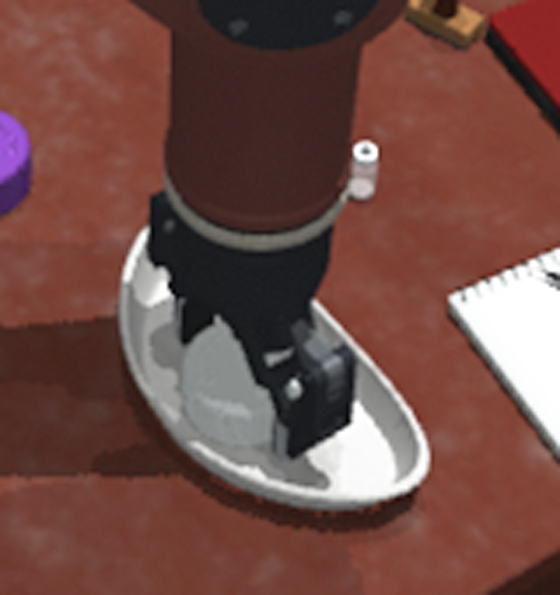

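The cap is released and lies flat in the dish. I retreat straight up and then go to the vial.

>>> apply_moves --plan '[{"translation": [0, 0, 0], "spin": 0, "fingers": 0}, {"translation": [0, 0, -10], "spin": 0, "fingers": 0}, {"translation": [0, 0, -30], "spin": 0, "fingers": 0}, {"translation": [0, 0, -35], "spin": 0, "fingers": 0}, {"translation": [0, 0, -35], "spin": 0, "fingers": 0}, {"translation": [0, 0, 0], "spin": 0, "fingers": 0}]'

```text
clock: 10.8
eef_pos: [0.5214, -0.167, 0.1141]
tool_rot: [-3.141, 0.008, -3.09]
ft_force: [0.4, -0.4, -0.4]
finger_gap: 1.002
```

Run:
```python
from cell import r,cams
from h import *
S=cams.read_camera("scene")
o=r.get_obs();print(o["clock"],o["eef_pos"],o["tool_rot"],o["ft_force"],o["finger_gap"],plan(o,(.656,-.0845,.11)))
crop(S["frame"],300,180,460,400,2.7,"s9.png")
```

```text
10.85 [ 0.5203 -0.1663  0.1118] [-3.1413  0.0051 -3.0892] [-0.2351  0.0689  0.1396] 0.9978187118989973 [-139.7968   74.6296    1.7789]
```

View pics/s9.png

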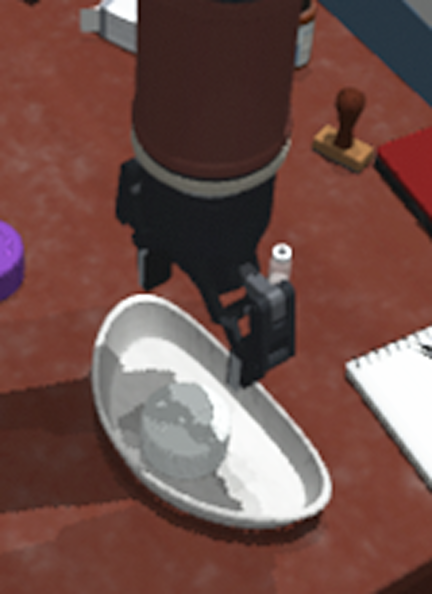

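The cap stayed flat in the dish, with its arrows up, around (185,420) in the crop.

>>> apply_moves --plan '[{"translation": [-28, 15, 0], "spin": 0, "fingers": 0}, {"translation": [-28, 15, 0], "spin": 0, "fingers": 0}, {"translation": [-28, 15, 0], "spin": 0, "fingers": 0}, {"translation": [-28, 15, 0], "spin": 0, "fingers": 60}, {"translation": [-28, 15, 0], "spin": 0, "fingers": 100}, {"translation": [0, 0, 25], "spin": 0, "fingers": 100}, {"translation": [0, 0, 15], "spin": 0, "fingers": 100}, {"translation": [0, 0, 0], "spin": 0, "fingers": 100}]'

```text
clock: 11.65
eef_pos: [0.6518, -0.084, 0.0656]
tool_rot: [-3.142, -0.006, -3.09]
ft_force: [0.3, 0.1, 0.5]
finger_gap: 0.601
```

Run:
```python
from cell import r,cams
from h import *
S=cams.read_camera("scene");T=cams.read_camera("top")
o=r.get_obs();print(o["clock"],o["eef_pos"],o["tool_rot"],o["ft_force"],o["finger_gap"],plan(o,(.656,-.0845,.014)))
a=cv2.resize(S["frame"][190:330,330:470],(400,400),interpolation=2);b=cv2.resize(T["frame"][140:280,290:430],(400,400),interpolation=2)
cv2.imwrite("pics/s10.png",np.hstack([a,b]))
```

```text
11.75 [ 0.6536 -0.0846  0.0687] [-3.1413 -0.0014 -3.0905] [ 0.5608  0.3853 -0.521 ] 0.6022109574788211 [-2.4057 -0.0184 54.6876]
```

View pics/s10.png

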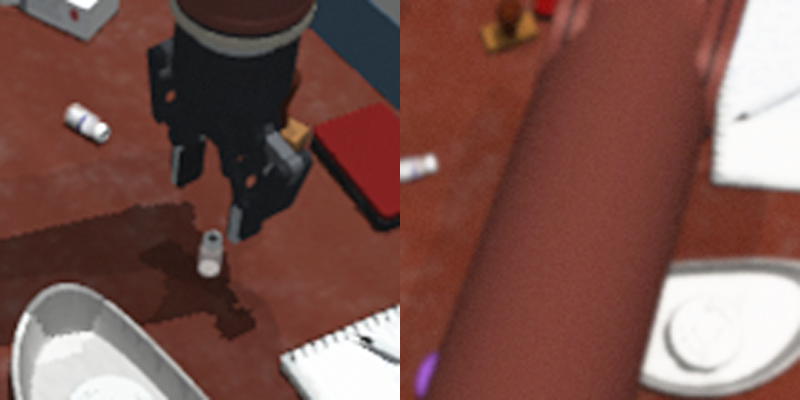

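>>> apply_moves --plan '[{"translation": [-2.5, 0, 15], "spin": 0, "fingers": 100}, {"translation": [0, 0, 15], "spin": 0, "fingers": 100}, {"translation": [0, 0, 0], "spin": 0, "fingers": 100}]'

```text
clock: 12.05
eef_pos: [0.6553, -0.0833, 0.0362]
tool_rot: [3.141, -0.004, -3.089]
ft_force: [-0.0, 0.0, 0.0]
finger_gap: 0.609
```

Run:
```python
from cell import r,cams
from h import *
S=cams.read_camera("scene")
o=r.get_obs();e=o["eef_pos"];print(o["clock"],e,o["ft_force"],o["finger_gap"],proj(S,e),proj(S,e+[0,0,.007]),plan(o,(.656,-.0845,.014)))
crop(S["frame"],370,230,440,310,7,"s11.png")
```

```text
12.1 [ 0.6559 -0.0835  0.0374] [ 0.5149 -0.6534  0.5855] 0.6064869156320042 [404.1954 271.5116] [404.4956 269.2088] [-0.0744 -1.0273 23.3716]
```

View pics/s11.png

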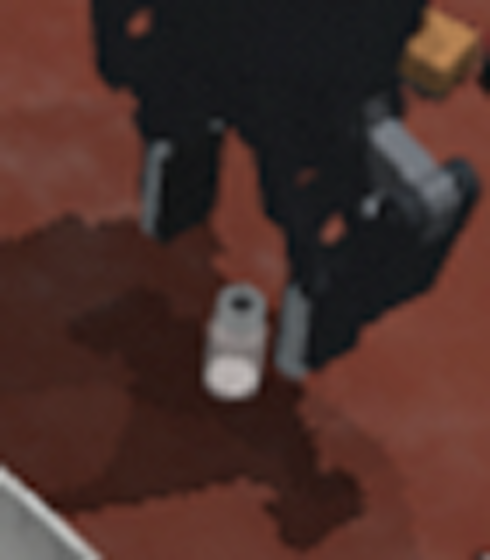

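The vial stands between the fingers, centred to within a few mm. I descend and close.

>>> apply_moves --plan '[{"translation": [0, -0.5, 12], "spin": 0, "fingers": 100}, {"translation": [0, 0, 10], "spin": 0, "fingers": 100}, {"translation": [0, 0, 0], "spin": 0, "fingers": 150}, {"translation": [0, 0, 0], "spin": 0, "fingers": 190}, {"translation": [0, 0, 0], "spin": 0, "fingers": 215}, {"translation": [0, 0, 0], "spin": 0, "fingers": 225}, {"translation": [0, 0, 0], "spin": 0, "fingers": 225}, {"translation": [0, 0, 0], "spin": 0, "fingers": 225}]' --force 30

```text
clock: 12.9
eef_pos: [0.6571, -0.0841, 0.0171]
tool_rot: [-3.142, 0.0, -3.089]
ft_force: [-0.5, 0.6, 0.8]
finger_gap: 0.172
```

Run:
```python
from cell import r,cams
from h import *
S=cams.read_camera("scene")
o=r.get_obs();e=o["eef_pos"];print(o["clock"],e,o["ft_force"],o["finger_gap"])
crop(S["frame"],370,230,440,310,7,"s12.png")
```

```text
12.95 [ 0.6571 -0.084   0.017 ] [ 0.6915 -0.8606 -0.8212] 0.17130492232357764
```

View pics/s12.png

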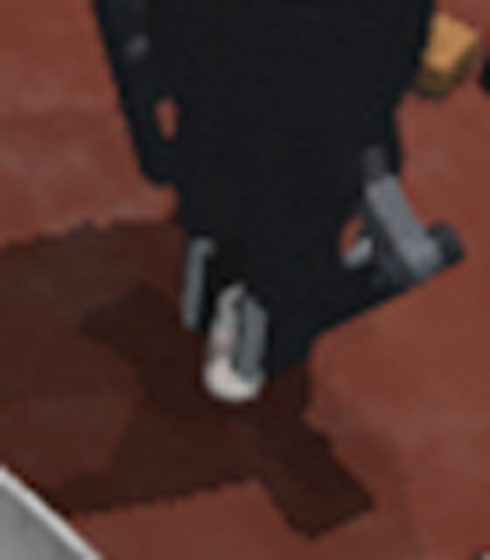

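>>> apply_moves --plan '[{"translation": [0, 0, 0], "spin": 0, "fingers": 245}, {"translation": [0, 0, 0], "spin": 0, "fingers": 245}, {"translation": [0, 0, -15], "spin": 0, "fingers": 245}, {"translation": [0, 0, -30], "spin": 0, "fingers": 245}, {"translation": [0, 0, -35], "spin": 0, "fingers": 245}, {"translation": [0, 0, -35], "spin": 0, "fingers": 245}, {"translation": [0, 0, -35], "spin": 0, "fingers": 245}, {"translation": [0, 0, -15], "spin": 0, "fingers": 245}, {"translation": [0, 0, 0], "spin": 0, "fingers": 245}]'

```text
clock: 13.85
eef_pos: [0.6583, -0.0844, 0.1851]
tool_rot: [-3.141, 0.005, -3.089]
ft_force: [0.3, -0.3, 0.5]
finger_gap: 0.173
```

Run:
```python
from cell import r,cams
from h import *
S=cams.read_camera("scene")
o=r.get_obs();e=o["eef_pos"];print(o["clock"],e,o["tool_rot"],o["ft_force"],o["finger_gap"],proj(S,e),plan(o,(.465,.1635,.18)))
u=proj(S,e).astype(int);crop(S["frame"],u[0]-40,u[1]-50,u[0]+40,u[1]+40,6,"s13.png")
```

```text
13.9 [ 0.6573 -0.0841  0.1828] [ 3.1415  0.0017 -3.0891] [-0.7693  0.8854 -0.4899] 0.17411021179139965 [411.9158 218.867 ] [179.0627 257.3452   2.7903]
```

View pics/s13.png

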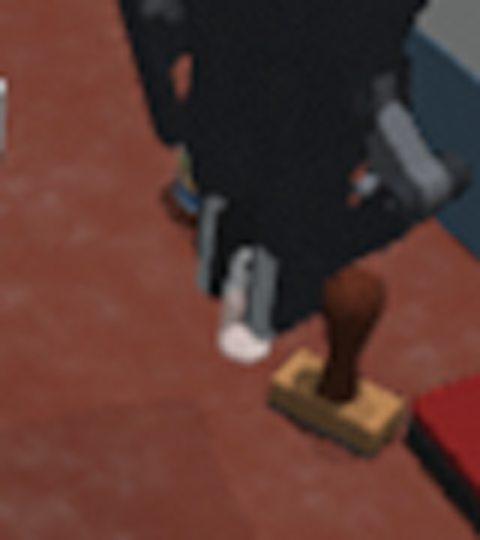

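Run:
```python
from cell import r,cams
from h import *
S=cams.read_camera("scene");o=r.get_obs();e=o["eef_pos"]
im=S["frame"];y0,x0=195,395;h=im[y0:240,x0:425].astype(int)
m=((h.max(2)>150)&(h.max(2)-h.min(2)<70)).astype(np.uint8);n,l,st,ce=cv2.connectedComponentsWithStats(m)
for i in range(1,n): print(st[i],ce[i]+[x0,y0])
print(e,onz(S,(411.7,224.8),.167),proj(S,e-[0,0,.0165]))
```

```text
[14 23  1  2  2] [409.  218.5]
[12 28  8  6 34] [410.1471 225.7647]
[ 0.6567 -0.0839  0.1813] [ 0.6587 -0.0841  0.167 ] [410.6027 226.0155]
```

>>> apply_moves --plan '[{"translation": [22, 32, 0], "spin": 0, "fingers": 245}, {"translation": [22, 32, 0], "spin": 0, "fingers": 245}, {"translation": [22, 32, 0], "spin": 0, "fingers": 245}, {"translation": [22, 32, 0], "spin": 0, "fingers": 245}, {"translation": [22, 32, 0], "spin": 0, "fingers": 245}, {"translation": [22, 32, 0], "spin": 0, "fingers": 245}, {"translation": [22, 32, 0], "spin": 0, "fingers": 245}, {"translation": [22, 32, 0], "spin": 0, "fingers": 245}, {"translation": [0, 0, 0], "spin": 0, "fingers": 245}, {"translation": [0, 0, 0], "spin": 0, "fingers": 245}]'

```text
clock: 14.95
eef_pos: [0.4667, 0.1627, 0.1806]
tool_rot: [-3.141, -0.002, -3.087]
ft_force: [-0.2, -0.9, 0.2]
finger_gap: 0.167
```

Run:
```python
from cell import r,cams
from h import *
S=cams.read_camera("scene")
o=r.get_obs();e=o["eef_pos"];print(o["clock"],o["q"],e,o["tool_rot"],o["ft_force"],o["finger_gap"],proj(S,e),plan(o,(.465,.1635,.15)))
crop(S["frame"],205,130,315,270,4.2,"s14.png")
```

```text
15.0 [-0.8497  0.0431  0.4417  1.9197 -0.0191  1.1848  1.2224] [0.4675 0.1617 0.1808] [-3.1403 -0.0014 -3.0888] [ 1.322  -1.1565 -0.4088] 0.17163675189864303 [255.2347 178.9902] [ 2.3672  1.881  30.8112]
```

View pics/s14.png

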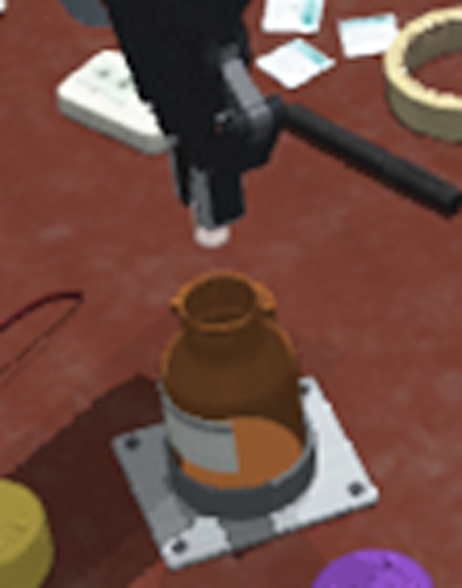

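Run:
```python
from cell import r,cams
from h import *
S=cams.read_camera("scene");o=r.get_obs()
print(onz(S,(205+220/4.2,130+299/4.2),.122),proj(S,(.465,.1635,.122)),o["eef_pos"],proj(S,o["eef_pos"]-[0,0,.0165]),(205+211/4.2,130+236/4.2))
```

```text
[0.4661 0.1632 0.122 ] [256.8191 201.2853] [0.4679 0.1613 0.181 ] [256.4308 185.4195] (255.23809523809524, 186.1904761904762)
```

>>> apply_moves --plan '[{"translation": [1.5, 1.5, 15], "spin": 0, "fingers": 245}, {"translation": [0, 0, 5], "spin": 0, "fingers": 245}, {"translation": [0, 0, 0], "spin": 0, "fingers": 245}, {"translation": [0, 0, 0], "spin": 0, "fingers": 245}]'

```text
clock: 15.45
eef_pos: [0.4666, 0.1632, 0.1619]
tool_rot: [-3.141, -0.0, -3.09]
ft_force: [-0.3, 0.1, -0.2]
finger_gap: 0.17
```

Run:
```python
from cell import r,cams
from h import *
S=cams.read_camera("scene")
o=r.get_obs();e=o["eef_pos"];print(o["clock"],e,o["ft_force"],o["finger_gap"],plan(o,(.465,.1635,.125)))
crop(S["frame"],225,160,285,230,8,"s15.png")
```

```text
15.5 [0.4667 0.1634 0.1621] [-1.0276  0.5491 -0.1285] 0.17292311999236795 [ 1.6813  0.1838 37.1414]
```

View pics/s15.png

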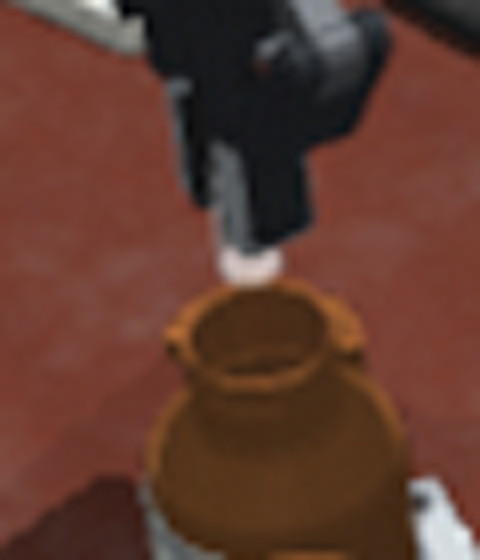

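The vial bottom is 24 mm above the mouth and centred within about 2 mm. I lower it into the neck.

>>> apply_moves --plan '[{"translation": [1, 0, 12], "spin": 0, "fingers": 245}, {"translation": [0, 0, 10], "spin": 0, "fingers": 245}, {"translation": [0, 0, 8], "spin": 0, "fingers": 245}, {"translation": [0, 0, 6], "spin": 0, "fingers": 245}, {"translation": [0, 0, 0], "spin": 0, "fingers": 245}, {"translation": [0, 0, 0], "spin": 0, "fingers": 245}]'

```text
clock: 16.1
eef_pos: [0.4653, 0.1637, 0.1258]
tool_rot: [-3.141, -0.0, -3.089]
ft_force: [-0.2, 0.5, -0.6]
finger_gap: 0.17
```

Run:
```python
from cell import r,cams
from h import *
S=cams.read_camera("scene")
o=r.get_obs();e=o["eef_pos"];print(o["clock"],e,o["ft_force"],o["finger_gap"],plan(o,(.465,.1635,.125)))
crop(S["frame"],225,160,285,230,8,"s16.png")
```

```text
16.15 [0.4654 0.1638 0.126 ] [ 0.0394 -0.5173 -0.6183] 0.17283263783357208 [ 0.4233 -0.2878  1.0402]
```

View pics/s16.png

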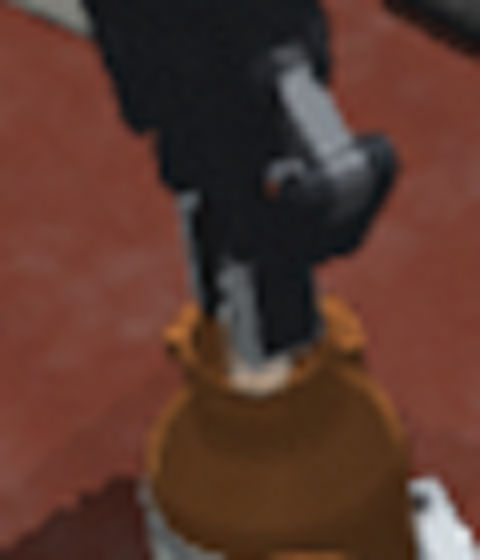

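The vial's lower end is inside the mouth and hidden by the near rim, with no contact force. Releasing.

>>> apply_moves --plan '[{"translation": [0, 0, 0], "spin": 0, "fingers": 150}, {"translation": [0, 0, 0], "spin": 0, "fingers": 120}, {"translation": [0, 0, 0], "spin": 0, "fingers": 120}, {"translation": [0, 0, -20], "spin": 0, "fingers": 120}, {"translation": [0, 0, -40], "spin": 0, "fingers": 100}, {"translation": [0, 0, -40], "spin": 0, "fingers": 100}, {"translation": [0, 0, 0], "spin": 0, "fingers": 100}]'

```text
clock: 16.85
eef_pos: [0.4677, 0.1647, 0.2311]
tool_rot: [3.137, 0.007, -3.089]
ft_force: [1.2, 0.9, -1.1]
finger_gap: 0.61
```

Run:
```python
from cell import r,cams
from h import *
S=cams.read_camera("scene")
o=r.get_obs();e=o["eef_pos"];print(o["clock"],e,o["ft_force"],o["finger_gap"])
a=cv2.resize(S["frame"][180:270,220:310],(500,500),interpolation=2);b=cv2.resize(S["frame"][270:400,310:440],(300,300),interpolation=2)
b=cv2.copyMakeBorder(b,0,200,0,0,0);cv2.imwrite("pics/s17.png",np.hstack([a,b]));cv2.imwrite("pics/s17f.png",S["frame"])
```

```text
16.9 [0.4667 0.1644 0.2284] [-0.6399  0.4455  0.1777] 0.6047320431529903
```

View pics/s17.png

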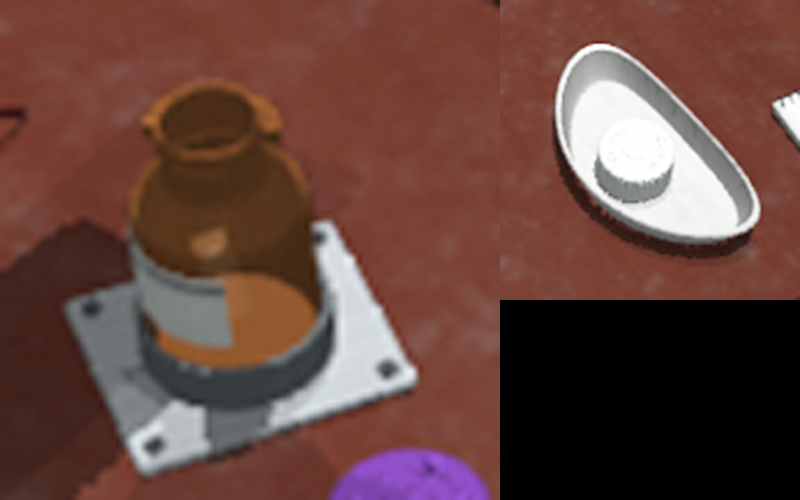

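View pics/s17f.png

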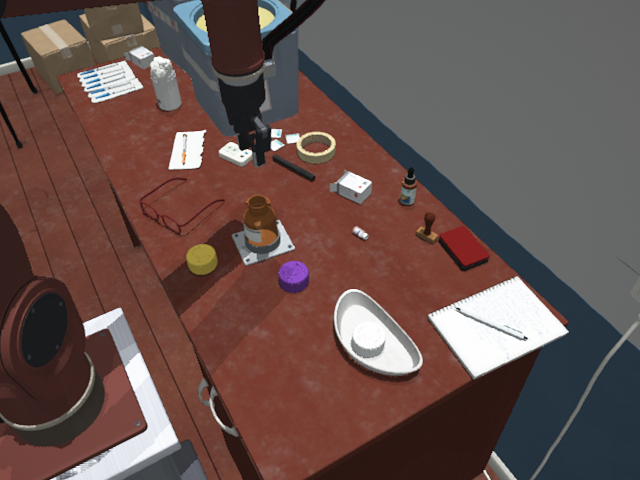

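The vial has left the fingers and a light disc shows through the amber at (258,223). The cap lies flat in the dish, and the lying vial and carton have not moved. I'll check that everything is at rest and measure the positions.

>>> apply_moves --plan '[{"translation": [0, 0, 0], "spin": 0, "fingers": 100}, {"translation": [0, 0, 0], "spin": 0, "fingers": 100}, {"translation": [0, 0, 0], "spin": 0, "fingers": 100}, {"translation": [0, 0, 0], "spin": 0, "fingers": 100}, {"translation": [0, 0, 0], "spin": 0, "fingers": 100}]'

```text
clock: 17.4
eef_pos: [0.4651, 0.1636, 0.2254]
tool_rot: [-3.141, -0.001, -3.089]
ft_force: [0.1, 0.6, 0.6]
finger_gap: 0.61
```

Run:
```python
from cell import r,cams
from h import *
S=cams.read_camera("scene")
p=cv2.imread("pics/s17f.png");d=cv2.absdiff(p,S["frame"]).max(2);print("jar diff",d[190:250,240:285].max(),"dish diff",d[285:380,330:425].max(),"lying/carton",d[170:245,330:375].max())
print("cap",onz(S,(368.5,334.1),.034),"vial proj heights",[ (z,proj(S,(.465,.1635,z))) for z in(.01,.027,.045,.06)])
# dish contour in scene at rim
h=cv2.cvtColor(S["frame"],cv2.COLOR_BGR2HSV);m=np.zeros(h.shape[:2],np.uint8);m[280:385,325:428]=((h[...,2]>95)&(h[...,1]<60))[280:385,325:428]
k=max(cv2.findContours(m,0,1)[0],key=cv2.contourArea).reshape(-1,2);P=np.array([onz(S,q,.033)[:2] for q in k])
print("dish",cv2.minAreaRect((P*1000).astype(np.float32)))
crop(S["frame"],240,190,285,250,9,"s18.png")
print(r.get_obs()["clock"])
```

```text
jar diff 34 dish diff 13 lying/carton 3
cap [ 0.517  -0.1671  0.034 ] vial proj heights [(0.01, array([262.1926, 239.5739])), (0.027, array([261.4233, 234.092 ])), (0.045, array([260.5914, 228.1649])), (0.06, array([259.8843, 223.1264]))]
dish ((519.0870971679688, -167.660400390625), (110.49342346191406, 208.68179321289062), 5.8091349601745605)
17.45
```

View pics/s18.png

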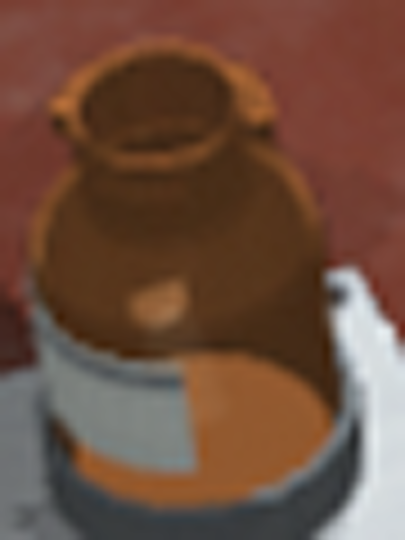

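The vial stands on the jar floor. Its top disc at (258,223) sits about 8 mm off axis at z ≈ 0.045. The cap is within 2 mm of the dish centre. Handing in.

Run:
```python
from cell import r
print(r.job_done())
```

```text
the job is handed in; nothing more can be done
None
```

The used vial is in the amber jar, the cap is in the kidney dish, and the jar is open. I handed the job in at about 17.5 s of the 54 s allowed; the hand-in gives no verdict.

**What I did:** I pressed the cap down at about 17 N and turned it 61.5° anticlockwise. It lifted off freely, and I laid it flat in the dish. I then picked up the standing clear vial, lowered its end into the jar's mouth and let it go.

**Last checks:**
- **Cap:** flat in the dish, within about 2 mm of the dish centre.
- **Dish:** it looks level, and nothing moved there between the last two pictures.
- **Vial:** seen through the amber, apparently upright on the jar floor about 8 mm off the axis. I read this from a single view. The jar area still differed slightly between the last two pictures. I put that down to arm shadow or reflection and did not check it further.
- **Lying vial and carton:** neither moved between the last two pictures, and both look where they were at the start.
- **Gripper:** empty and about 0.1 m above the jar, touching nothing.

One estimate disagreed: the last dish outline read 5.8° of rotation against 3.3° at the start. The two readings came from different cameras, and the dish centre agreed within 2 mm.

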